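# Bring the prism carriage to the reader station

## Robot

A 6-joint arm with a two-finger parallel gripper is mounted at the origin on the work surface. World frame = base frame: x ahead of the robot, y to its left, z up, the work surface at z = 0. Lengths are in m, angles in rad, forces in N, time in s.
With the tool pointing down it reaches from about 0.25 to 0.725 m from the base axis. Payload 4 kg.
Tool frame: the origin (TCP) lies between the finger pads; the fingertips stand 17 mm ahead of it and the grasp point (between the pads) lies 2 mm behind it; z points along the fingers, y is the direction in which the jaws open and shut (so a half turn about z gives the same grasp; the last joint's range is limited). The gripper opens to 85 mm and grips with 20 to 120 N. Pads are 22 mm wide; open, the fingers measure 114 mm over their backs; the gripper's body (76 mm by 85 mm) begins 54 mm behind the grasp point. The pads swing forward as they close: fully open they stand 13 mm farther back than shut.
Start: joints at [-1.22, 0.241, 0.005, 1.335, 0, 1.571], TCP at [0.172, -0.47, 0.248] pointing down, gripper open.
Joint ranges: [-2.72, 2.72], [-1.05, 1.87], [-1.09, 1.28], [-1.99, 2.15], [-1.42, 1.44], [-3.14, 3.14]. Speed limits (rad/s): [2.79, 2.79, 3.14, 3.14, 3.14, 3.14].

## Interface

Orientations are given as a unit quaternion [x, y, z, w].
In Python, from workcell import monitor, imaging, bot, models gives the robot as it stands. The module is installed in compiled form; this text tells all that it offers.
- The arm moves only by the tool jog_arm, never from a script. Its argument "moves" is a list of rows, each a list of 2 entries, a list of its own where there are three numbers: the shift along the tool's x, y, z in mm, then the turn about the tool's z in degrees. In form: [[[tx, ty, tz], spin], ...]. A call has 1 to 12 rows; each row is the pose to reach, as a shift and turn from the pose commanded when the call began, along the tool's axes at that moment; what a row does not reach only later rows make up. A row lasts 1/10 s, in which the tool goes at most 50 mm and 8.59 degrees, less where a joint would pass 70% of its speed; a pose out of reach is approached as far as the arm can. A call with a gripper value outside its range is refused whole. "hand" is the finger opening in mm, from 0 to 85.4, set as the call begins (left out, the last holds). The fingers move at their own pace and stop on an object; the grip force is fixed at half the most. Time passes only in rows, so rows that repeat a pose let the fingers close. It gives the time, the measured TCP pose, the force and the opening at its end, in the units of the state.
- monitor.get_obs(): the state, without advancing time (a new reading comes with each control period).
- imaging.camera(name): name is "side" or "top" or "wrist"; returns the picture (420x560x3 uint8, red, green, blue); there is no depth.
- imaging.calibration(name): a dict with "camera_matrix" (3x3 intrinsics, pixels), "k1" (the pictures are not rectified: a ray, as slopes to the right and down, at radius r is drawn at 1 + k1 r^2 times it, then the intrinsics apply), "rvec" (rotation vector, rad) and "tvec" (3), from world to camera coordinates, as OpenCV has them; the wrist camera has in their place "hand_eye" (4x4, takes a point from camera to tool coordinates, whose origin is the TCP and whose axes are the flange's). Camera axes: x right, y down, z forward; pixel columns grow to the right and rows downward; lengths in m; the calibration is good to about 2 mm. A picture is of the moment at which its call begins: read the wrist's pose just before it. calibration takes no time and is no camera call.
- bot.job_done(): hands the job in, once; it reports no verdict.
Trained networks look in the newest picture that a camera, given by its name, has taken for a name from the list of things; names that differ only in an ending like _2 or _b are one class to them, and where a whole thing is asked for, a point or a joint stands for the part that bears it (a point fixed in the world has none). Each returns a list of dicts, best first, with "confidence" (0 to 1); they miss things now and then, are a little off and sometimes report something else, mostly with a low value. They report only what shows in the picture. A call takes as long as a camera call.
- models.look_for(camera, thing): "centre" ([column, row] in pixels, amid what is visible of it).
- models.regions_of(camera, thing): "region" (420x560 bool, what is visible of it) and "centre" ([column, row] in pixels, amid what is visible of it).
- models.landmark_of(camera, thing): "centre" ([column, row] in pixels: a listed point, or the origin of a listed thing).
The state is a dict: "clock": time; "joint_pos": joint angles; "joint_vel": joint speeds; "tau": joint torques, N m; "eef_pos": TCP position; "tool_rot": TCP orientation; "ft_force": force on the tool from outside, world axes, zero at the start; "ft_torque": the same for the moment, N m; "grip_width": finger opening in m.
Only numpy, scipy, OpenCV 4.12 (cv2) and the standard library are available. Lean on these libraries where they do the work, as an engineer would, in place of code of your own. Each camera call takes 0.05 s, during which the arm holds its last target. There are 200 camera calls.

## Task

Clear the chrome loupe off the rail and stand it gently upright on the white tile, then push the blue prism carriage along its rail until it clicks into the station across from the reader head (the grey block with the red button deep in its white top), whichever end that is. With the carriage there, take the orange stylus from its wooden holder, press the recessed red button fully down with the stylus tip, and stand the stylus back in the holder, all the way in. Leave the other things on the bench undisturbed.

Things in the scene. Friction and masses are not known exactly. Their poses are not given: they have to be found in the camera images.
- rail: Aluminium rail bed, fixed, 60 mm wide (x), 330 mm long (y), flat top 20 mm above the bench. Origin on the bench under its middle; own y along the rail. Red cross lines at own y = -95 and +95 mm mark the stations, where a spring detent holds the carriage (drawn in from about 6 mm either side; about 8 N to push in or out).
- carriage (a joint): Position of the blue carriage along the rail's own y, m: 0 at mid rail, stations at -0.095 and +0.095, end stops at -0.123 and +0.123. It slides stiffly (about 2 N) and stays where it is left.
- carriage_top (a point): Middle of the flat top of the blue carriage, 58 mm above the bench. The block is 96 mm across the rail and 80 mm along it, 22 to 58 mm above the bench: its push faces lie 40 mm along rail y either side of this point. A violet prism in brass cheeks is fixed on top (own x -43 to +23 mm, y within 25 mm), up to 95 mm above the bench. A yellow line marks the middle.
- head: Reader head, fixed grey block 60 x 60 mm, 84 mm high with white top, 100 mm to the far (+x) side of the rail's axis, across from one of the two stations (either one). Origin on the bench under its middle, axes parallel to the rail's. The carriage is in the station when its middle is level with the head's along the rail's y.
- button_top (a point): Top of the red button (15 mm across) in the middle of the head's top, 10 mm below the rim of a round hole 18 mm across: fingers do not fit. It moves straight down.
- button (a joint): Button travel, m: 0 up, 0.005 fully down (about 4 N).
- lens_stand: Brass lens stand with a black side knob, fixed across from the other station, 56 mm across the foot, 170 mm high; the lens ring is 60 mm wide along the rail. Origin on the bench under its middle.
- stylus: Orange stylus, 118 mm long, standing tip down in its holder: round steel stem 10 mm thick from the tip to 43 mm, round black collar 28 mm across from 43 to 48 mm, square orange handle 18 x 18 mm (sides along own x and y) from 48 to 118 mm. Origin at the tip, own z up along it. Seated, the tip is 7 mm above the bench and the collar rests on the holder.
- holder: Wooden block 56 x 56 mm, 50 mm high, on a foot 70 x 70 mm, fixed; a round hole 17 mm across, 44 mm deep, down its middle. Origin on the bench under the hole.
- loupe: Chrome stand loupe standing on the rail: 70 mm tall, foot 44 mm across up to 14 mm, barrel 36 mm across from 18 to 58 mm, top 40 mm across. Origin at the middle of its underside, z up.
- tile: White ceramic tile 110 x 110 mm, 12 mm thick, fixed. Origin on the bench under its middle.
- burner_cover: Domed copper burner cover, loose bystander, 100 mm across, 86 mm high. Origin under its middle.
- jar: Amber glass jar, loose bystander, 68 mm across, 95 mm high. Origin under its middle.
- spare_prism: Violet glass prism 110 mm long lying beyond the rail, loose bystander.

How it is judged:
By the outcome, as a careful person would: the job done as asked, in the order asked, and still so for the second after the job is handed in, with the robot touching nothing.
It also fails if it takes over 72 s, if anything falls off the work surface, if the arm or the gripper's body presses on something with over 40 N, if the wrist force passes 120 N, or if a joint passes its speed limit or range.

## Working session

There is one attempt and no reset: what is moved stays moved. The work goes in short steps, Python scripts to look and compute and a tool call to move; the robot and the scene stay as the last step left them, time stands still between calls to the robot, and variables do not carry over. Pictures are saved under pics/ and viewed, about 8 in all and at most 12, crops included, and the job is handed in when it is done.

Besides the shell and the picture viewer there is one more tool, called after "Emit:" by a JSON object that holds its "method" and its "body", one argument or row to a line. jog_arm: Moves the arm, as the interface text tells. Its arguments: {"type":"object","properties":{"moves":{"type":"array","items":{"type":"array"}},"hand":{"type":"number"}},"required":["moves"]}

```bash
mkdir -p pics; cat > h.py <<'E'
import numpy as np, cv2
from scipy.spatial.transform import Rotation as R
from workcell import monitor, imaging, bot, models
def cam(name):
    c=imaging.calibration(name); K=np.array(c["camera_matrix"]); k=c["k1"]
    if "rvec" in c:
        Rw=R.from_rotvec(np.ravel(c["rvec"])).as_matrix(); t=np.ravel(c["tvec"])
        return K,k,Rw.T,-Rw.T@t
    o=monitor.get_obs(); H=np.array(c["hand_eye"]); Rt=R.from_quat(o["tool_rot"]).as_matrix()
    return K,k,Rt@H[:3,:3],Rt@H[:3,3]+np.array(o["eef_pos"])
def ray(C,px):
    K,k,Rc,o=C
    p=cv2.undistortPoints(np.array([[px]],float),K,np.array([k,0,0,0.]))[0,0]
    return o,Rc@np.array([p[0],p[1],1])
def atz(C,px,z):
    o,d=ray(C,px); return o+d*(z-o[2])/d[2]
def proj(C,P):
    K,k,Rc,o=C
    q=Rc.T@(np.array(P)-o); s=q[:2]/q[2]; s=s*(1+k*(s@s)); return K[:2,:2]@s+K[:2,2]
def tri(C1,p1,C2,p2):
    o1,d1=ray(C1,p1);o2,d2=ray(C2,p2)
    s=np.linalg.lstsq(np.c_[d1,-d2],o2-o1,rcond=None)[0]
    a,b=o1+s[0]*d1,o2+s[1]*d2; return (a+b)/2,np.linalg.norm(a-b)
def save(img,n): cv2.imwrite("pics/"+n,img[:,:,::-1])
E
python3 - <<'E'
from h import *
o=monitor.get_obs(); print({k:np.round(v,3) for k,v in o.items()})
Z=dict(rail=0,carriage_top=.058,head=0,button_top=.074,lens_stand=0,stylus=.007,holder=0,loupe=.02,tile=0,burner_cover=0,jar=0,spare_prism=0)
im={n:imaging.camera(n) for n in("side","top")}
for n in im: save(im[n],n+"0.png")
C={n:cam(n) for n in im}
for n in C: print(n,np.round(C[n][3],3))
for t in Z:
    for n in C:
        r=models.landmark_of(n,t)
        for q in r[:2]: print(t,n,round(q["confidence"],2),np.round(q["centre"]),np.round(atz(C[n],q["centre"],Z[t]),3))
print(monitor.get_obs()["clock"])
E
```

```text
{'clock': np.float64(0.0), 'joint_pos': array([-1.22 ,  0.241,  0.004,  1.335,  0.   ,  1.571]), 'joint_vel': array([ 0.   ,  0.   , -0.001,  0.002, -0.002, -0.001]), 'tau': array([ 1.0000e-03, -3.7232e+01,  2.5240e+01,  1.7000e-02, -0.0000e+00,
       -0.0000e+00]), 'eef_pos': array([ 0.172, -0.469,  0.247]), 'tool_rot': array([ 0.985,  0.175, -0.   , -0.001]), 'ft_force': array([ 0.343, -0.224, -0.602]), 'ft_torque': array([-0.028, -0.015,  0.004]), 'grip_width': np.float64(0.085)}
side [0.372 0.761 0.711]
top [0.426 0.018 1.143]
rail side 0.62 [310. 241.] [ 0.509 -0.004  0.   ]
rail top 0.82 [295. 263.] [ 0.511 -0.004  0.   ]
carriage_top side 0.82 [312. 220.] [ 0.51  -0.013  0.058]
carriage_top side 0.26 [218. 213.] [0.733 0.03  0.058]
carriage_top top 0.74 [299. 262.] [ 0.508 -0.013  0.058]
head side 0.74 [289. 211.] [ 0.59 -0.1   0.  ]
head top 0.58 [333. 231.] [ 0.589 -0.1    0.   ]
head top 0.57 [302. 264.] [ 0.51  -0.021  0.   ]
button_top top 0.36 [336. 222.] [ 0.6   -0.1    0.074]
lens_stand side 0.68 [251. 255.] [0.63  0.086 0.   ]
lens_stand side 0.15 [286. 211.] [ 0.597
[... 175 characters left out ...]
e 0.64 [314. 358.] [0.428 0.306 0.   ]
holder side 0.36 [219. 214.] [ 0.762 -0.033  0.   ]
holder top 0.86 [171. 297.] [0.436 0.296 0.   ]
loupe side 0.44 [311. 360.] [0.431 0.323 0.02 ]
loupe top 0.55 [249. 259.] [0.521 0.107 0.02 ]
tile side 0.57 [361. 182.] [ 0.427 -0.294  0.   ]
tile side 0.4 [294. 268.] [0.523 0.097 0.   ]
tile top 0.78 [416. 297.] [ 0.423 -0.297  0.   ]
burner_cover side 0.79 [306. 167.] [ 0.601 -0.324  0.   ]
burner_cover top 0.82 [426. 224.] [ 0.601 -0.334  0.   ]
jar side 0.57 [222. 345.] [0.602 0.331 0.   ]
jar top 0.56 [156. 231.] [0.597 0.337 0.   ]
spare_prism side 0.6 [219. 215.] [ 0.76  -0.026  0.   ]
spare_prism top 0.83 [304. 163.] [ 0.764 -0.032  0.   ]
1.3
```

View pics/top0.png

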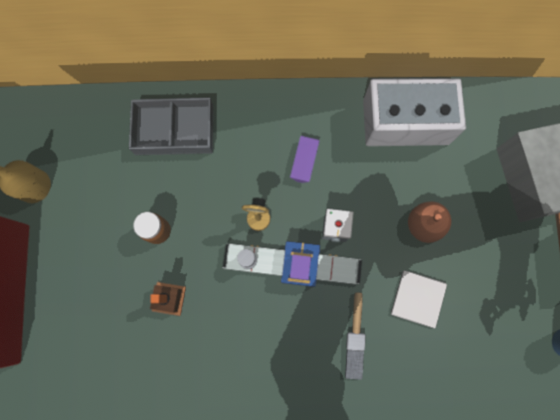

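View pics/side0.png

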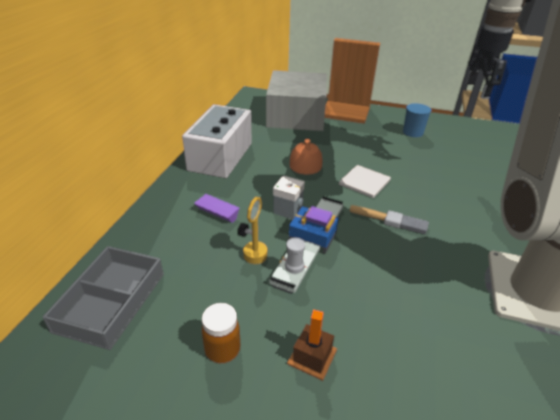

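The top picture shows the rail running along y (left end 225,253, right end 360,271), with the loupe on its +y part (247,258) and the carriage in the middle (301,264). The head is at (338,222), by the −y station. The lens stand is at (258,216), the tile at (419,298), the holder with stylus at (167,298), and a brush lies near (357,335). The side view agrees with this.

```bash
python3 - <<'E'
from h import *
C={n:cam(n) for n in("side","top")}
def rect(n,t,z,save_=None):
    r=models.regions_of(n,t)
    if not r: print(t,n,"none");return
    q=r[0]; m=q["region"].astype(np.uint8)
    c=max(cv2.findContours(m,cv2.RETR_EXTERNAL,cv2.CHAIN_APPROX_NONE)[0],key=len)[:,0]
    P=np.array([atz(C[n],p,z)[:2] for p in c])*1000
    b=cv2.minAreaRect(P.astype(np.float32)); print(t,n,round(q["confidence"],2),"n",m.sum(),"ctr",np.round(b[0],1),"size",np.round(b[1],1),"ang",round(b[2],1))
for t,z in dict(rail=.02,head=.084,holder=.03,stylus=.1,loupe=.08,tile=.012,carriage_top=.058).items():
    for n in C: rect(n,t,z)
im=cv2.imread("pics/top0.png"); cv2.imwrite("pics/crop.png",np.hstack([cv2.resize(im[195:295,215:370],None,fx=3.4,fy=3.4,interpolation=cv2.INTER_CUBIC),cv2.resize(im[260:340,130:200],(240,340),interpolation=cv2.INTER_CUBIC)]))
E
```

```text
rail side none
rail top 0.7 n 3735 ctr [511.6   2.9] size [329.6 101.1] ang 82.2
head side 0.74 n 1094 ctr [585.6 -55.8] size [ 78.2 169.8] ang 10.0
head top 0.86 n 841 ctr [ 589.5 -100.3] size [64.9 73.1] ang 82.1
holder side none
holder top 0.65 n 741 ctr [430.7 299.4] size [76.1 68.5] ang 80.7
stylus side 0.97 n 422 ctr [433.3 314.4] size [24.9 73.6] ang 12.3
stylus top 0.67 n 178 ctr [431.3 297.5] size [40.5 24. ] ang 89.2
loupe side 0.82 n 612 ctr [515.9 133.6] size [ 41.1 104.9] ang 14.2
loupe top 0.66 n 295 ctr [517.9 107.2] size [45.3 38.4] ang 44.1
tile side 0.93 n 930 ctr [ 420.5 -295.8] size [127.3 113.9] ang 69.7
tile top 0.63 n 2139 ctr [ 417.8 -298.7] size [112.8 113.4] ang 70.1
carriage_top side 0.71 n 1538 ctr [502.7   7.4] size [146.1 108.8] ang 84.7
carriage_top top 0.77 n 1467 ctr [506.2 -14.4] size [ 79.7 101.7] ang 82.8
```

View pics/crop.png

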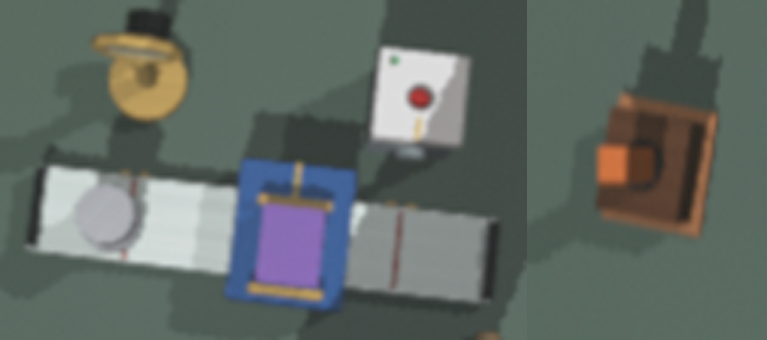

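```bash
cat >> h.py <<'E'
def yaw(): 
    x=R.from_quat(monitor.get_obs()["tool_rot"]).as_matrix()[:,0]; return np.degrees(np.arctan2(x[1],x[0]))
def go(p,a=None):
    o=monitor.get_obs(); M=R.from_quat(o["tool_rot"]).as_matrix()
    print("shift mm",np.round(M.T@(np.array(p)-o["eef_pos"])*1000,1),"spin",None if a is None else round((yaw()-a+180)%360-180,1),"| at",np.round(np.array(o["eef_pos"])*1000,1),"yaw",round(yaw(),1),"t",round(float(o["clock"]),2))
E
python3 - <<'E'
from h import *
print(np.round(imaging.calibration("wrist")["hand_eye"],3).tolist(), imaging.calibration("wrist")["camera_matrix"])
go([.50,.06,.30],-7.8)
E
```

```text
[[0.0, -0.961, -0.276, 0.07], [1.0, 0.0, -0.0, -0.0], [0.0, -0.276, 0.961, -0.125], [0.0, 0.0, 0.0, 1.0]] [[323.2050757    0.         277.99877821]
 [  0.         323.2050757  206.39846569]
 [  0.           0.           1.        ]]
shift mm [ 490.2 -384.5  -51.7] spin 27.9 | at [ 171.8 -469.5  248.3] yaw 20.1 t 2.0
```

Emit:
{"method": "jog_arm", "body": {
  "moves": [
    [[20,-15,-20],4],
    [[60,-45,-52],10],
    [[99,-76,-52],18],
    [[138,-106,-52],25],
    [[177,-137,-52],28],
    [[217,-167,-52],28],
    [[256,-198,-52],28],
    [[295,-228,-52],28],
    [[335,-259,-52],28],
    [[374,-290,-52],28],
    [[413,-321,-52],28],
    [[450,-350,-52],28]
  ]
}}

```text
clock: 3.2
eef_pos: [0.4615, -0.0351, 0.3005]
tool_rot: [0.999, -0.045, 0.001, -0.013]
ft_force: [0.1, -0.4, 0.2]
grip_width: 0.0855
```

```bash
cat > m.py <<'E'
from h import *
import sys
o=monitor.get_obs(); C=cam("wrist"); save(imaging.camera("wrist"),sys.argv[1])
print(np.round(o["eef_pos"],4),round(float(o["clock"]),2),"vel",np.abs(o["joint_vel"]).max().round(3))
Z=dict(carriage_top=.058,head=0,button_top=.074,loupe=.02,rail=0,lens_stand=0,holder=0,stylus=.007,tile=0)
for t in (sys.argv[2].split(",")):
    for q in models.landmark_of("wrist",t)[:1]: print("LM",t,round(q["confidence"],2),np.round(q["centre"]),np.round(atz(C,q["centre"],Z[t])*1000,1))
for a in sys.argv[3:]:
    t,z=a.split("=");
    for q in models.regions_of("wrist",t)[:1]:
        c=max(cv2.findContours(q["region"].astype(np.uint8),cv2.RETR_EXTERNAL,cv2.CHAIN_APPROX_NONE)[0],key=len)[:,0]
        b=cv2.minAreaRect(np.array([atz(C,p,float(z))[:2]*1000 for p in c],np.float32))
        print("RG",t,round(q["confidence"],2),"ctr",np.round(b[0],1),"size",np.round(b[1],1),"ang",round(b[2],1))
E
python3 m.py w0.png carriage_top,head,button_top,loupe,rail,lens_stand rail=.02 head=.084 loupe=.09 carriage_top=.058
```

```text
[ 0.4615 -0.0351  0.3005] 3.2 vel 0.438
LM carriage_top 0.65 [261. 140.] [505.7 -13.3  58. ]
LM head 0.91 [331.  58.] [ 593.9 -103.8    0. ]
LM button_top 0.46 [338.  42.] [ 596.8 -101.7   74. ]
LM loupe 0.59 [164. 135.] [520.7 111.3  20. ]
LM rail 0.82 [249. 132.] [513.4   6.9   0. ]
LM lens_stand 0.7 [179.  48.] [624.   82.1   0. ]
RG rail 0.55 ctr [506.    5.2] size [334.9 105.3] ang 81.8
RG head 0.88 ctr [ 589.7 -100.8] size [65.3 72.1] ang 81.9
RG loupe 0.65 ctr [520.5  96.9] size [38.7 62.7] ang 5.2
RG carriage_top 0.9 ctr [506.3 -14.4] size [79.2 95.4] ang 81.9
```

View pics/w0.png

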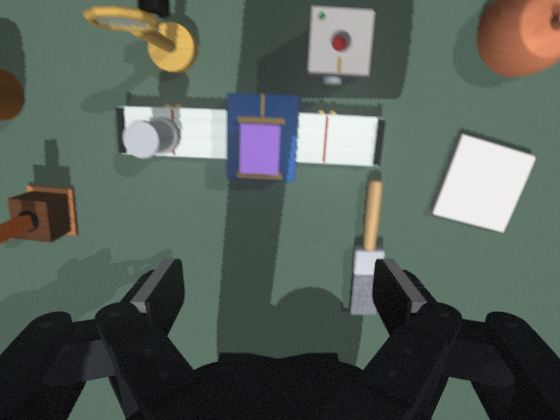

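The wrist picture shows the loupe (150,138; base about 165,133), carriage (262,137), button (340,42), right red line (325,138) and tile (484,182), which fits the earlier measurements. Next I measure the loupe from closer.

```bash
python3 - <<'E'
from h import *
go([.475,.09,.26],-8)
E
```

```text
shift mm [   2.2 -128.6   43.8] spin 2.4 | at [460.1 -38.8 300.6] yaw -5.6 t 3.75
```

Emit:
{"method": "jog_arm", "body": {
  "moves": [
    [[0,-30,10],2.4],
    [[0,-70,25],2.4],
    [[0,-100,38],2.4],
    [[0,-120,42],2.4],
    [[2,-128,44],2.4],
    [[2,-128,44],2.4],
    [[2,-128,44],2.4]
  ]
}}

```text
clock: 4.45
eef_pos: [0.4666, -0.0167, 0.2606]
tool_rot: [0.999, -0.037, -0.0, -0.032]
ft_force: [-0.5, 0.5, 0.1]
grip_width: 0.0855
```

```bash
python3 m.py w1.png loupe,carriage_top,button_top,holder,rail loupe=.09 carriage_top=.058 head=.084 rail=.02
python3 - <<'E'
from h import *
C=cam("wrist"); im=cv2.imread("pics/w1.png"); 
for z,c in((.09,(0,0,255)),(.034,(0,255,0))):
    for r in (.020,.022): 
        pass
g=cv2.cvtColor(im,cv2.COLOR_BGR2GRAY)
q=models.regions_of("wrist","loupe")[0]; m=q["region"]
ys,xs=np.nonzero(m)
# fit axis centre: silhouette of model cylinders
best=None
def sil(x,y):
    s=np.zeros(m.shape,np.uint8)
    for z0,z1,r in((.02,.034,.022),(.034,.038,.018),(.038,.078,.018),(.078,.09,.02)):
        pts=[proj(C,[x+r*np.cos(a),y+r*np.sin(a),z]) for z in(z0,z1) for a in np.linspace(0,6.28,24)]
        cv2.fillConvexPoly(s,cv2.convexHull(np.round(np.array(pts)).astype(np.int32)),1)
    return s>0
best=max(((m&s).sum()/(m|s).sum(),x,y) for x in np.arange(.505,.536,.0015) for y in np.arange(.09,.13,.0015) for s in [sil(x,y)])
print("loupe fit",best)
s=sil(best[1],best[2]).astype(np.uint8)
cv2.drawContours(im,cv2.findContours(s,0,2)[0],-1,(0,0,255),1)
save(im[:,:,::-1],"w1o.png")
E
```

```text
[ 0.4666 -0.0167  0.2606] 4.45 vel 0.018
LM loupe 0.67 [177. 135.] [523.3 111.6  20. ]
LM carriage_top 0.66 [285. 146.] [505.  -13.1  58. ]
LM button_top 0.5 [379.  41.] [ 593.9 -102.8   74. ]
LM holder 0.75 [ 59. 215.] [430.  304.3   0. ]
LM rail 0.77 [272. 140.] [508.4   4.7   0. ]
RG loupe 0.79 ctr [520.7  97.2] size [37.9 61.5] ang 2.8
RG carriage_top 0.93 ctr [506.6 -14.7] size [80.2 96.4] ang 82.0
RG head 0.77 ctr [589.9 -99.1] size [67.7 72. ] ang 81.7
RG rail 0.58 ctr [505.2   5.3] size [335.4 106.3] ang 82.2
loupe fit (np.float64(0.8934935764608372), np.float64(0.5199999999999995), np.float64(0.10950000000000001))
```

View pics/w1o.png

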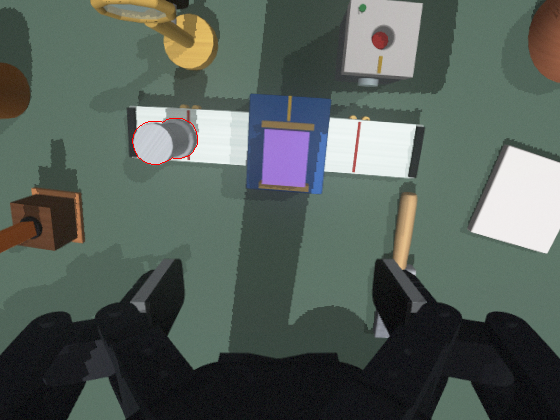

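```bash
python3 - <<'E'
from h import *
o=monitor.get_obs(); print(np.round(o["joint_pos"],3)); print(R.from_quat(o["tool_rot"]).as_matrix().round(3))
go([.52,.11,.26],-8)
E
```

```text
[-0.076  0.171 -0.052  1.35   0.064  3.141]
[[ 0.997 -0.075  0.002]
 [-0.075 -0.995  0.064]
 [-0.003 -0.064 -0.998]]
shift mm [  44.  -130.1    9.1] spin 3.7 | at [466.4 -16.8 260.8] yaw -4.3 t 5.0
```

Emit:
{"method": "jog_arm", "body": {
  "moves": [
    [[0,0,-20],-8],
    [[0,0,-40],-16],
    [[0,0,-40],-24],
    [[0,0,-40],-24],
    [[0,0,-40],-24]
  ]
}}

```text
clock: 5.5
eef_pos: [0.4661, -0.0194, 0.3003]
tool_rot: [0.985, 0.17, 0.006, -0.032]
ft_force: [-0.2, -0.3, -0.4]
grip_width: 0.0856
```

```bash
python3 - <<'E'
from h import *
o=monitor.get_obs(); print(np.round(o["joint_pos"],3)); print(R.from_quat(o["tool_rot"]).as_matrix().round(3))
go([.52,.11,.30],82)
E
```

```text
[-0.081  0.159  0.036  1.451  0.064  2.719]
[[ 0.942  0.335  0.001]
 [ 0.334 -0.94   0.064]
 [ 0.023 -0.06  -0.998]]
shift mm [  94.  -103.6    8.7] spin -62.5 | at [466.1 -19.4 300.3] yaw 19.5 t 5.5
```

Emit:
{"method": "jog_arm", "body": {
  "moves": [
    [[20,-22,5],-8],
    [[45,-50,20],-16],
    [[70,-78,40],-24],
    [[86,-95,60],-32],
    [[92,-102,70],-40],
    [[94,-104,80],-48],
    [[94,-104,80],-56],
    [[94,-104,80],-62.5],
    [[94,-104,80],-62.5],
    [[94,-104,80],-62.5]
  ]
}}

```text
clock: 6.5
eef_pos: [0.5196, 0.1151, 0.2288]
tool_rot: [0.754, 0.656, 0.022, -0.024]
ft_force: [0.5, 0.2, -0.1]
grip_width: 0.0855
```

```bash
cat > loupe.py <<'E'
from h import *
import sys
def fit(camn,x0,y0,zb,span=.012):
    C=cam(camn); imaging_=imaging.camera(camn); rs=models.regions_of(camn,"loupe")
    if not rs: print("none"); return
    m=rs[0]["region"]
    def sil(x,y):
        s=np.zeros(m.shape,np.uint8)
        for z0,z1,r in((0,.014,.022),(.014,.018,.018),(.018,.058,.018),(.058,.07,.02)):
            pts=[proj(C,[x+r*np.cos(a),y+r*np.sin(a),zb+z]) for z in(z0,z1) for a in np.linspace(0,6.28,24)]
            cv2.fillConvexPoly(s,cv2.convexHull(np.round(np.array(pts)).astype(np.int32)),1)
        return s>0
    g=np.arange(-span,span+1e-6,.0015)
    b=max(((m&s).sum()/(m|s).sum(),x0+x,y0+y) for x in g for y in g for s in [sil(x0+x,y0+y)])
    print(camn,round(rs[0]["confidence"],2),"fit",np.round(b,4))
E
python3 - <<'E'
from loupe import *
print(monitor.get_obs()["joint_pos"].round(3),R.from_quat(monitor.get_obs()["tool_rot"]).as_matrix().round(3).tolist())
fit("wrist",.521,.11,.02)
for n in("top","side"): fit(n,.521,.11,.02)
go([.521,.110,.20],82)
E
```

```text
[0.184 0.303 0.036 1.291 0.063 1.895] [[0.139, 0.99, 0.001], [0.988, -0.139, 0.064], [0.064, -0.008, -0.998]]
wrist 0.68 fit [0.9285 0.5195 0.11  ]
top 0.65 fit [0.    0.533 0.122]
side 0.9 fit [0.9127 0.521  0.1085]
shift mm [-6.8  2.  28.9] spin 0.2 | at [519.8 115.1 229.3] yaw 82.2 t 6.8
```

```bash
python3 - <<'E'
from h import *
go([.520,.1095,.057],82)
E
```

```text
shift mm [-16.6   2.1 171.6] spin 0.2 | at [519.8 115.1 229.3] yaw 82.2 t 6.8
```

Emit:
{"method": "jog_arm", "body": {
  "moves": [
    [[-10,1,20],0],
    [[-16.6,2,60],0],
    [[-16.6,2,100],0],
    [[-16.6,2,135],0],
    [[-16.6,2,160],0],
    [[-16.6,2,171.5],0],
    [[-16.6,2,171.5],0],
    [[-16.6,2,171.5],0]
  ]
}}

```text
clock: 7.6
eef_pos: [0.5209, 0.1097, 0.058]
tool_rot: [0.753, 0.657, 0.023, -0.023]
ft_force: [0.3, 0.3, 0.1]
grip_width: 0.0855
```

Emit:
{"method": "jog_arm", "body": {
  "moves": [
    [[0,0,0],0],
    [[0,0,0],0],
    [[0,0,0],0],
    [[0,0,0],0],
    [[0,0,0],0],
    [[0,0,0],0],
    [[0,0,0],0],
    [[0,0,0],0]
  ],
  "hand": 20
}}

```text
clock: 8.4
eef_pos: [0.5201, 0.1097, 0.0579]
tool_rot: [0.753, 0.657, 0.022, -0.024]
ft_force: [-2.3, 0.4, 5.7]
grip_width: 0.0353
```

Emit:
{"method": "jog_arm", "body": {
  "moves": [
    [[0,0,-10],0],
    [[2,0,-30],0],
    [[4,0,-60],0],
    [[7,0,-90],0],
    [[8,0,-110],0],
    [[8,0,-120],0],
    [[8,0,-120],0]
  ]
}}

```text
clock: 9.1
eef_pos: [0.5217, 0.1097, 0.1788]
tool_rot: [0.753, 0.657, 0.023, -0.023]
ft_force: [-0.1, 0.0, -2.1]
grip_width: 0.0354
```

```bash
python3 - <<'E'
from h import *
C=cam("top"); im=imaging.camera("top")
for t in("tile","burner_cover"):
    for q in models.landmark_of("top",t)[:1]: print(t,np.round(atz(C,q["centre"],.0),3))
s=imaging.camera("side"); Ls=models.landmark_of("side","tile")
for q in Ls[:1]: print("side tile",np.round(atz(cam("side"),q["centre"],0),3))
save(s[60:330,180:480],"s1.png")
o=monitor.get_obs();print(o["grip_width"],o["ft_force"].round(2)); go([.42,-.297,.20],82)
E
```

```text
tile [ 0.42  -0.303  0.   ]
side tile [ 0.419 -0.283  0.   ]
0.03556648063978482 [-0.59 -0.46 -2.23]
shift mm [-413.9  -44.1  -50.1] spin 0.2 | at [519.8 109.5 175.7] yaw 82.2 t 9.35
```

View pics/s1.png

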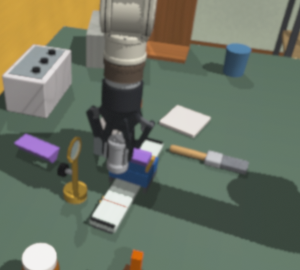

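Emit:
{"method": "jog_arm", "body": {
  "moves": [
    [[-8,-1,-1],0],
    [[-28,-3,-2],0],
    [[-60,-6,-4],0],
    [[-100,-11,-7],0],
    [[-142,-15,-10],0],
    [[-184,-20,-13],0],
    [[-226,-24,-16],0],
    [[-268,-29,-19],0],
    [[-310,-33,-22],0],
    [[-345,-37,-25],0],
    [[-372,-40,-27],0],
    [[-392,-42,-28],0]
  ]
}}

```text
clock: 10.55
eef_pos: [0.4247, -0.2762, 0.1799]
tool_rot: [0.754, 0.656, 0.022, -0.024]
ft_force: [0.2, -0.2, -0.6]
grip_width: 0.0355
```

Emit:
{"method": "jog_arm", "body": {
  "moves": [
    [[-12,-1,0],0],
    [[-19,-2,-1],0],
    [[-22,-2,-1],0],
    [[-22,-2,-1],0],
    [[-22,-2,-1],0]
  ]
}}

```text
clock: 11.05
eef_pos: [0.4213, -0.2948, 0.1799]
tool_rot: [0.753, 0.658, 0.022, -0.024]
ft_force: [0.0, 0.6, -1.4]
grip_width: 0.0357
```

```bash
python3 - <<'E'
from h import *
o=monitor.get_obs();print(o["grip_width"],o["ft_force"].round(2),o["tool_rot"].round(3)); go([.42,-.296,.055],82)
C=cam("wrist"); imaging.camera("wrist")
for q in models.regions_of("wrist","tile")[:1]:
    c=np.argwhere(q["region"])[:,::-1]; P=np.array([atz(C,p,.012)[:2]*1000 for p in c[::7]],np.float32); print(cv2.minAreaRect(P))
E
```

```text
0.03571711802410311 [ 0.01  0.59 -1.37] [ 0.753  0.658  0.022 -0.024]
shift mm [ -9.5  -0.3 124.6] spin 0.3 | at [ 421.3 -294.8  179.9] yaw 82.3 t 11.05
((418.3377380371094, -298.9314880371094), (110.12353515625, 109.96699523925781), 70.82942199707031)
```

Emit:
{"method": "jog_arm", "body": {
  "moves": [
    [[-4,0,15],0],
    [[-8,0,50],0],
    [[-11,-1,85],0],
    [[-11,-1,108],0],
    [[-11,-1,120],0],
    [[-11,-1,125],0],
    [[-11,-1,127],0],
    [[-11,-1,127],0]
  ]
}}

```text
clock: 11.95
eef_pos: [0.4198, -0.2986, 0.0535]
tool_rot: [0.753, 0.657, 0.022, -0.023]
ft_force: [-0.2, -0.0, -1.1]
grip_width: 0.0357
```

Emit:
{"method": "jog_arm", "body": {
  "moves": [
    [[0,0,1],0],
    [[0,0,2],0],
    [[0,0,2],0],
    [[0,0,2],0]
  ]
}}

```text
clock: 12.35
eef_pos: [0.419, -0.2981, 0.0508]
tool_rot: [0.753, 0.657, 0.022, -0.023]
ft_force: [0.5, -0.9, -1.6]
grip_width: 0.0352
```

Emit:
{"method": "jog_arm", "body": {
  "moves": [
    [[0,0,0.5],0],
    [[0,0,1],0],
    [[0,0,1],0]
  ]
}}

```text
clock: 12.65
eef_pos: [0.419, -0.2981, 0.05]
tool_rot: [0.753, 0.657, 0.022, -0.023]
ft_force: [-1.7, 0.4, 3.8]
grip_width: 0.0352
```

Emit:
{"method": "jog_arm", "body": {
  "moves": [
    [[0,0,0],0],
    [[0,0,0],0],
    [[0,0,0],0],
    [[0,0,0],0],
    [[0,0,0],0],
    [[0,0,0],0]
  ],
  "hand": 80
}}

```text
clock: 13.25
eef_pos: [0.4189, -0.2979, 0.0495]
tool_rot: [0.753, 0.657, 0.022, -0.024]
ft_force: [-0.4, 0.5, 0.2]
grip_width: 0.0799
```

Emit:
{"method": "jog_arm", "body": {
  "moves": [
    [[0,0,-8],0],
    [[2,0,-30],0],
    [[4,0,-65],0],
    [[6,0,-105],0],
    [[8,0,-140],0],
    [[8,0,-150],0],
    [[8,0,-150],0]
  ]
}}

```text
clock: 13.95
eef_pos: [0.4207, -0.3006, 0.2021]
tool_rot: [0.753, 0.657, 0.022, -0.021]
ft_force: [-0.2, 0.9, -0.6]
grip_width: 0.0802
```

```bash
python3 - <<'E'
from loupe import *
go([.535,.09,.20],82)
fit("side",.419,-.298,.012)
C=cam("wrist"); fit("wrist",.419,-.298,.012)
save(imaging.camera("wrist"),"w2.png")
E
```

```text
shift mm [401.6  60.4  26.8] spin 0.2 | at [ 420.7 -300.6  202.1] yaw 82.2 t 13.95
side 0.74 fit [ 0.8741  0.4205 -0.2965]
wrist 0.89 fit [ 0.8686  0.419  -0.2965]
```

```bash
python3 - <<'E'
from h import *
go([.517,.064,.15],82)
E
```

```text
shift mm [369.   48.8  71.9] spin 0.2 | at [ 418.7 -299.   197.9] yaw 82.2 t 14.2
```

Emit:
{"method": "jog_arm", "body": {
  "moves": [
    [[20,2,1],0],
    [[60,8,4],0],
    [[105,14,7],0],
    [[150,20,10],0],
    [[195,26,13],0],
    [[240,32,16],0],
    [[285,38,19],0],
    [[325,43,22],0],
    [[352,47,24],0],
    [[366,49,30],0],
    [[369,49,50],0],
    [[369,49,72],0]
  ],
  "hand": 0
}}

```text
clock: 15.4
eef_pos: [0.5183, 0.0635, 0.15]
tool_rot: [0.753, 0.658, 0.022, -0.024]
ft_force: [0.4, 0.0, -0.7]
grip_width: -0.0003
```

Emit:
{"method": "jog_arm", "body": {
  "moves": [
    [[0,0,0],0],
    [[0,0,0],0]
  ]
}}

```text
clock: 15.6
eef_pos: [0.5175, 0.0625, 0.1504]
tool_rot: [0.753, 0.657, 0.021, -0.024]
ft_force: [0.9, 0.3, 0.2]
grip_width: 0.0002
```

```bash
python3 - <<'E'
from h import *
go([.516,.060,.052],82); go([.505,-.0375,.052],82)
E
```

```text
shift mm [-8.9 -0.2 98. ] spin 0.2 | at [517.5  62.5 150.4] yaw 82.2 t 15.6
shift mm [-106.8    2.2   91.8] spin 0.2 | at [517.5  62.5 150.4] yaw 82.2 t 15.6
```

```bash
python3 m.py w3.png loupe,rail,lens_stand,carriage_top,head carriage_top=.058
```

```text
[0.5175 0.0625 0.1504] 15.6 vel 0.035
LM lens_stand 0.59 [393. 165.] [620.2  87.    0. ]
LM carriage_top 0.75 [279. 323.] [506.6 -15.2  58. ]
LM head 0.61 [376. 356.] [ 593.3 -102.5    0. ]
RG carriage_top 0.78 ctr [475.4  27.6] size [41.6 21.7] ang 57.3
```

Emit:
{"method": "jog_arm", "body": {
  "moves": [
    [[-4,0,30],0],
    [[-6,0,65],0],
    [[-6,0,90],0],
    [[-6,0,98],0],
    [[-6,0,98],0],
    [[-6,0,98],0]
  ]
}}

```text
clock: 16.55
eef_pos: [0.5188, 0.0637, 0.0542]
tool_rot: [0.753, 0.657, 0.023, -0.023]
ft_force: [-1.0, 0.8, 0.4]
grip_width: 0.0004
```

Emit:
{"method": "jog_arm", "body": {
  "moves": [
    [[-8,0,-0.5],0],
    [[-16,0,-1],0],
    [[-22,0,-1.4],0],
    [[-28,0,-1.8],0],
    [[-34,0,-2.2],0],
    [[-40,0,-2.6],0],
    [[-46,0,-3],0],
    [[-52,0,-3.3],0],
    [[-58,0,-3.7],0],
    [[-64,0,-4.1],0],
    [[-70,0,-4.5],0],
    [[-70,0,-4.5],0]
  ]
}}

```text
clock: 17.75
eef_pos: [0.5077, -0.0071, 0.0528]
tool_rot: [0.753, 0.657, 0.021, -0.023]
ft_force: [0.1, 0.0, -0.4]
grip_width: -0.0003
```

```bash
cat > car.py <<'E'
from h import *
import sys
go([.505,-.0375,.052],82)
for n in ("top","side"):
    C=cam(n); im=imaging.camera(n)
    if len(sys.argv)>1: save(im,n+sys.argv[1])
    for t,z in(("carriage_top",.058),("button_top",.074),("head",0),("rail",0)):
        for q in models.landmark_of(n,t)[:1]: print(n,t,round(q["confidence"],2),np.round(atz(C,q["centre"],z)*1000,1))
E
python3 car.py
```

```text
shift mm [-30.5   1.5  -1.1] spin 0.1 | at [507.7  -7.1  52.8] yaw 82.1 t 17.75
top head 0.62 [ 598.1 -109.1    0. ]
top rail 0.65 [513.5   4.9   0. ]
side carriage_top 0.97 [500.  -57.6  58. ]
side head 0.85 [597.1 -90.5   0. ]
side rail 0.57 [ 5.074e+02 -1.000e-01  0.000e+00]
```

Emit:
{"method": "jog_arm", "body": {
  "moves": [
    [[-4,0,-0.3],0],
    [[-8,0,-0.5],0],
    [[-12,0,-0.8],0],
    [[-16,0,-1],0],
    [[-20,0,-1.3],0],
    [[-23,0,-1.5],0]
  ]
}}

```text
clock: 18.85
eef_pos: [0.5053, -0.0265, 0.0531]
tool_rot: [0.753, 0.658, 0.025, -0.026]
ft_force: [2.3, 14.1, -1.0]
grip_width: 0.0
```

Emit:
{"method": "jog_arm", "body": {
  "moves": [
    [[-1,0,-0.1],0],
    [[-2,0,-0.1],0]
  ]
}}

```text
clock: 19.05
eef_pos: [0.5053, -0.0267, 0.0532]
tool_rot: [0.752, 0.658, 0.026, -0.027]
ft_force: [1.9, 16.1, -0.7]
grip_width: 0.0001
```

Emit:
{"method": "jog_arm", "body": {
  "moves": [
    [[-1,0,-0.1],0],
    [[-2,0,-0.1],0]
  ]
}}

```text
clock: 19.25
eef_pos: [0.5052, -0.0273, 0.0532]
tool_rot: [0.752, 0.658, 0.027, -0.028]
ft_force: [2.1, 19.5, -1.2]
grip_width: 0.0001
```

```bash
python3 car.py
```

```text
shift mm [-10.2   1.2   0.4] spin 0.4 | at [505.2 -27.3  53.2] yaw 82.4 t 19.25
top head 0.74 [ 599.1 -106.9    0. ]
top rail 0.74 [509.3   3.8   0. ]
side carriage_top 0.74 [495.8  56.5  58. ]
side head 0.85 [ 591.2 -100.     0. ]
side rail 0.7 [514.8  -1.5   0. ]
```

```bash
python3 - <<'E'
from h import *
a=imaging.camera("side");b=imaging.camera("top")
f=lambda i:cv2.resize(i,(400,400),interpolation=cv2.INTER_CUBIC)
save(np.hstack([f(a[140:260,250:370]),f(b[190:310,250:370])]),"st.png")
print(np.round(atz(cam("top"),(360,295),.02),3))
C=cam("top"); print(proj(C,[.505,-.027,.05]))
E
```

```text
[ 0.43  -0.157  0.02 ]
[305.16013912 263.92309478]
```

View pics/st.png

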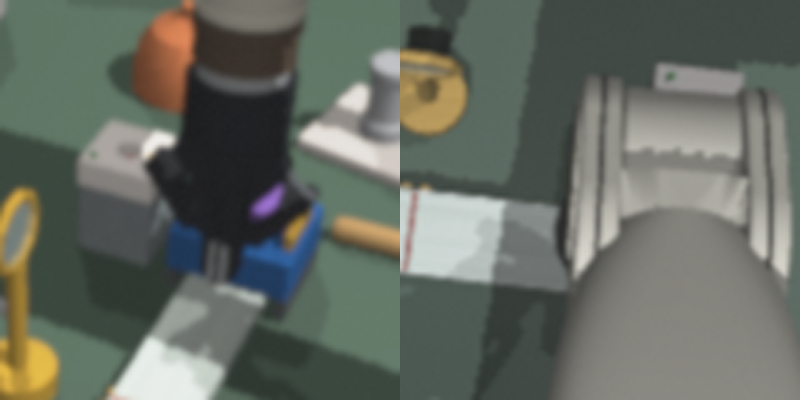

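Side crop: the gripper's left knuckle (165,170) is up against the corner of the head, and the carriage (250,250) stops short of the station. The loupe stands upright on the tile at (385,95). I back off, shift the tool about 30 mm away from the head, and push again.

Emit:
{"method": "jog_arm", "body": {
  "moves": [
    [[6,0,0.4],0],
    [[14,0,0.9],0],
    [[14,-10,0.9],0],
    [[14,-22,0.9],0],
    [[14,-30,0.9],0],
    [[14,-30,0.9],0]
  ]
}}

```text
clock: 20.45
eef_pos: [0.4749, -0.0148, 0.053]
tool_rot: [0.753, 0.657, 0.021, -0.024]
ft_force: [0.7, -1.2, -0.1]
grip_width: -0.0
```

Emit:
{"method": "jog_arm", "body": {
  "moves": [
    [[-4,0,-0.3],0],
    [[-8,0,-0.5],0],
    [[-11,0,-0.7],0],
    [[-14,0,-0.9],0],
    [[-14,0,-0.9],0]
  ]
}}

```text
clock: 20.95
eef_pos: [0.475, -0.0291, 0.0532]
tool_rot: [0.753, 0.657, 0.022, -0.024]
ft_force: [-0.1, -0.6, 0.1]
grip_width: 0.0
```

```bash
python3 car.py
```

```text
shift mm [-4.3 30.8  0.7] spin 0.2 | at [475.  -29.1  53.2] yaw 82.2 t 20.95
top button_top 0.5 [ 593.7 -106.5   74. ]
top head 0.73 [ 594.2 -104.2    0. ]
top rail 0.58 [508.1   1.1   0. ]
side carriage_top 0.58 [493.5 -79.9  58. ]
side head 0.69 [596.4 -98.8   0. ]
side rail 0.79 [515.5  -4.7   0. ]
```

Emit:
{"method": "jog_arm", "body": {
  "moves": [
    [[-1,0,-0.1],0],
    [[-2,0,-0.1],0],
    [[-3,0,-0.2],0],
    [[-3,0,-0.2],0]
  ]
}}

```text
clock: 21.85
eef_pos: [0.4744, -0.0318, 0.0532]
tool_rot: [0.753, 0.657, 0.022, -0.024]
ft_force: [0.2, 1.5, 0.4]
grip_width: -0.0002
```

Emit:
{"method": "jog_arm", "body": {
  "moves": [
    [[8,0,0.5],0],
    [[18,0,0],0],
    [[18,0,-40],0],
    [[18,0,-90],0],
    [[18,0,-140],0],
    [[-20,10,-190],0],
    [[-60,30,-197],0],
    [[-100,40,-200],0],
    [[-130,50,-200],0],
    [[-150,50,-200],0],
    [[-150,50,-200],0],
    [[-150,50,-200],0]
  ]
}}

```text
clock: 23.05
eef_pos: [0.5032, -0.1992, 0.2426]
tool_rot: [0.753, 0.657, 0.022, -0.024]
ft_force: [-0.3, -0.6, -0.9]
grip_width: 0.0
```

```bash
python3 m.py w4.png carriage_top,head,button_top,rail carriage_top=.058 head=.084 rail=.02; python3 car.py
```

```text
[ 0.5032 -0.1992  0.2426] 23.05 vel 0.023
LM carriage_top 0.87 [255.  83.] [495.3 -86.4  58. ]
LM head 0.62 [346.  95.] [ 590.2 -103.1    0. ]
LM button_top 0.48 [365.  82.] [ 592.5 -101.2   74. ]
LM rail 0.97 [258.   3.] [508.1   5.1   0. ]
RG carriage_top 0.69 ctr [496.2 -86.6] size [80.1 95.6] ang 81.8
RG head 0.58 ctr [ 588.7 -104.7] size [63.6 73.1] ang 82.1
RG rail 0.86 ctr [494.4 -79.2] size [161.4 107.1] ang 81.6
shift mm [147.6 -18.8 201. ] spin 0.3 | at [ 503.4 -198.9  243. ] yaw 82.3 t 23.45
top carriage_top 0.66 [497.1 -90.1  58. ]
top button_top 0.58 [ 589.4 -106.3   74. ]
top head 0.95 [ 593.5 -112.9    0. ]
top rail 0.82 [509.6   4.8   0. ]
side carriage_top 0.55 [495.2 -79.7  58. ]
side head 0.95 [594.5 -94.9   0. ]
side rail 0.65 [510.1 -12.5   0. ]
```

View pics/w4.png

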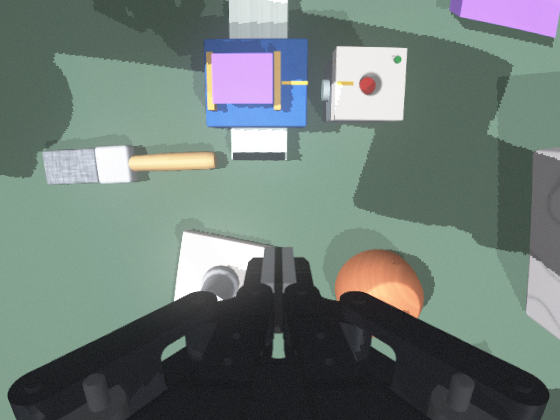

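```bash
python3 - <<'E'
from h import *
C=cam("wrist"); a=np.radians(-8); xr=np.array([np.cos(a),np.sin(a)]); yr=np.array([-np.sin(a),np.cos(a)])
im=imaging.camera("wrist"); hsv=cv2.cvtColor(im,cv2.COLOR_RGB2HSV)
m=cv2.inRange(hsv,(18,90,90),(35,255,255))
ml=m.copy(); ml[:,:286]=0; ml[:,307:]=0; ml[:70]=0; ml[95:]=0
mh=m.copy(); mh[:,:336]=0; mh[:,353:]=0; mh[:70]=0; mh[95:]=0
mr=cv2.inRange(hsv,(0,150,90),(8,255,255))|cv2.inRange(hsv,(172,150,90),(180,255,255)); mr[:,:350]=0; mr[:,385:]=0; mr[:60]=0; mr[105:]=0
for n,k,z in(("car line",ml,.058),("head line",mh,.084),("button",mr,.074)):
    p=np.argwhere(k)[:,::-1]; c=p.mean(0); w=atz(C,c,z); print(n,len(p),c.round(1),(w*1000).round(1),"own y rel",(w[:2]@yr*1000).round(1),"x",(w[:2]@xr*1000).round(1))
E
```

```text
car line 63 [296.  82.] [533.6 -91.1  58. ] own y rel -16.0 x 541.1
head line 57 [345.1  82.3] [ 573.3 -100.6   84. ] own y rel -19.9 x 581.7
button 94 [365.5  82.6] [ 593.5 -101.8   74. ] own y rel -18.2 x 601.9
```

The carriage line reads −16 and the button −18 to −20 along the rail, so I can't tell whether it's in the detent or 2–3 mm short. I'll push again and watch the force.

Emit:
{"method": "jog_arm", "body": {
  "moves": [
    [[30,-10,0],0],
    [[70,-20,3],0],
    [[110,-35,6],0],
    [[145,-48,10],0],
    [[165,-50,20],0],
    [[168,-50,60],0],
    [[168,-50,110],0],
    [[168,-50,155],0],
    [[168,-50,185],0],
    [[168,-50,199],0],
    [[168,-50,200],0],
    [[168,-50,200],0]
  ]
}}

```text
clock: 25.2
eef_pos: [0.4771, -0.0139, 0.0546]
tool_rot: [0.753, 0.657, 0.022, -0.024]
ft_force: [-0.0, 0.0, 0.7]
grip_width: 0.0001
```

Emit:
{"method": "jog_arm", "body": {
  "moves": [
    [[-6,0,-0.4],0],
    [[-12,0,-0.7],0],
    [[-16,0,-1],0],
    [[-18,0,-1.1],0],
    [[-19,0,-1.2],0]
  ]
}}

```text
clock: 25.7
eef_pos: [0.4748, -0.0328, 0.0549]
tool_rot: [0.753, 0.657, 0.023, -0.023]
ft_force: [0.2, 3.2, 1.0]
grip_width: 0.0001
```

Emit:
{"method": "jog_arm", "body": {
  "moves": [
    [[-0.5,0,0],0],
    [[-1,0,0],0]
  ]
}}

```text
clock: 25.9
eef_pos: [0.4744, -0.0336, 0.0545]
tool_rot: [0.753, 0.657, 0.022, -0.024]
ft_force: [0.9, 1.5, 2.0]
grip_width: 0.0
```

Emit:
{"method": "jog_arm", "body": {
  "moves": [
    [[-0.5,0,0],0],
    [[-1,0,0],0]
  ]
}}

```text
clock: 26.1
eef_pos: [0.474, -0.0347, 0.0541]
tool_rot: [0.753, 0.657, 0.022, -0.024]
ft_force: [0.9, 0.9, 0.6]
grip_width: -0.0004
```

Emit:
{"method": "jog_arm", "body": {
  "moves": [
    [[-0.5,0,0],0],
    [[-1,0,0],0]
  ]
}}

```text
clock: 26.3
eef_pos: [0.4736, -0.0357, 0.054]
tool_rot: [0.753, 0.657, 0.022, -0.024]
ft_force: [-0.6, 1.5, 0.5]
grip_width: 0.0
```

Emit:
{"method": "jog_arm", "body": {
  "moves": [
    [[-0.5,0,0],0],
    [[-1,0,0],0]
  ]
}}

```text
clock: 26.5
eef_pos: [0.4736, -0.036, 0.054]
tool_rot: [0.753, 0.657, 0.022, -0.024]
ft_force: [0.2, 4.5, 1.1]
grip_width: 0.0002
```

```bash
python3 car.py
```

```text
shift mm [ 2.6 31.3  2. ] spin 0.2 | at [473.6 -36.   54. ] yaw 82.2 t 26.5
top button_top 0.4 [ 595.7 -109.1   74. ]
top head 0.7 [ 589.4 -104.8    0. ]
top rail 0.84 [511.6  -2.4   0. ]
side carriage_top 0.97 [490.2 -93.4  58. ]
side button_top 0.69 [603.1 158.8  74. ]
side head 0.6 [772.1 -32.9   0. ]
side rail 0.68 [510.8   1.3   0. ]
```

Emit:
{"method": "jog_arm", "body": {
  "moves": [
    [[8,0,0.5],0],
    [[18,0,0],0],
    [[18,0,-40],0],
    [[18,0,-90],0],
    [[18,0,-140],0],
    [[-20,10,-190],0],
    [[-60,30,-197],0],
    [[-100,40,-200],0],
    [[-130,50,-200],0],
    [[-146,50,-200],0],
    [[-146,50,-200],0],
    [[-146,50,-200],0]
  ]
}}

```text
clock: 28.2
eef_pos: [0.5026, -0.1999, 0.2436]
tool_rot: [0.753, 0.657, 0.022, -0.024]
ft_force: [0.1, -0.0, -0.6]
grip_width: -0.0001
```

```bash
cat > line.py <<'E'
from h import *
C=cam("wrist"); a=np.radians(-8); xr=np.array([np.cos(a),np.sin(a)]); yr=np.array([-np.sin(a),np.cos(a)])
im=imaging.camera("wrist"); save(im,"w5.png"); hsv=cv2.cvtColor(im,cv2.COLOR_RGB2HSV)
m=cv2.inRange(hsv,(18,90,90),(35,255,255)); r=cv2.inRange(hsv,(0,150,90),(8,255,255))|cv2.inRange(hsv,(172,150,90),(180,255,255))
def win(m,P,h):
    c=proj(C,P); k=np.zeros_like(m); x,y=np.round(c).astype(int); k[y-h[1]:y+h[1]+1,x-h[0]:x+h[0]+1]=m[y-h[1]:y+h[1]+1,x-h[0]:x+h[0]+1]; return k
for n,k,z in(("car line",win(m,[.534,-.094,.058],(8,12)),.058),("head line",win(m,[.5725,-.1,.084],(8,12)),.084),("button",win(r,[.594,-.102,.074],(14,14)),.074)):
    p=np.argwhere(k)[:,::-1]; c=p.mean(0); w=atz(C,c,z); print(n,len(p),c.round(1),(w*1000).round(1),"own y rel",(w[:2]@yr*1000).round(1),"x",(w[:2]@xr*1000).round(1))
E
python3 line.py; python3 m.py w6.png carriage_top,button_top carriage_top=.058 head=.084; python3 -c "
from h import *
go([.43,.27,.25],82)"
```

```text
car line 39 [297.5  86.3] [533.7 -95.1  58. ] own y rel -19.9 x 541.7
head line 48 [345.5  82. ] [ 573.  -100.4   84. ] own y rel -19.7 x 581.4
button 100 [366.1  82.4] [ 593.4 -101.7   74. ] own y rel -18.2 x 601.7
[ 0.5028 -0.1995  0.2438] 28.25 vel 0.01
LM carriage_top 0.66 [256.  87.] [495.6 -89.8  58. ]
LM button_top 0.61 [226. 276.] [ 439.3 -266.3   74. ]
RG carriage_top 0.92 ctr [495.5 -90.7] size [79.6 95. ] ang 82.1
RG head 0.69 ctr [ 588.2 -104.6] size [64.7 73. ] ang 83.3
shift mm [ 455.1 -135.3   24.3] spin 0.3 | at [ 503.2 -199.7  244.2] yaw 82.3 t 28.5
```

Emit:
{"method": "jog_arm", "body": {
  "moves": [
    [[25,-8,1],0],
    [[70,-22,4],0],
    [[118,-37,7],0],
    [[166,-52,10],0],
    [[214,-67,13],0],
    [[262,-82,16],0],
    [[310,-97,19],0],
    [[355,-112,21],0],
    [[390,-123,23],0],
    [[402,-127,24],0],
    [[405,-128,24],0],
    [[405,-128,24],0]
  ],
  "hand": 70
}}

```text
clock: 29.7
eef_pos: [0.431, 0.2184, 0.2468]
tool_rot: [0.753, 0.657, 0.022, -0.023]
ft_force: [-0.7, -0.2, -0.7]
grip_width: 0.0705
```

```bash
cat > sty.py <<'E'
from h import *
def poly(C,m,boxes,x0,y0,angs,span=.01,st=.002):
    def sil(x,y,a):
        s=np.zeros(m.shape,np.uint8); c,sn=np.cos(np.radians(a)),np.sin(np.radians(a))
        for z0,z1,h in boxes:
            pts=[proj(C,[x+c*i*h-sn*j*h,y+sn*i*h+c*j*h,z]) for z in(z0,z1) for i in(-1,1) for j in(-1,1)]
            cv2.fillConvexPoly(s,cv2.convexHull(np.round(np.array(pts)*8).astype(np.int32)),1,shift=3)
        return s>0
    g=np.arange(-span,span+1e-6,st)
    return max(((m&s).sum()/(m|s).sum(),x0+x,y0+y,a) for x in g for y in g for a in angs for s in [sil(x0+x,y0+y,a)])
E
python3 - <<'E'
from sty import *
C=cam("wrist"); im=imaging.camera("wrist"); save(im,"w7.png")
for t in("holder","stylus"):
    r=models.regions_of("wrist",t); print(t,[(round(q["confidence"],2),q["centre"],q["region"].sum()) for q in r[:2]])
    for q in models.landmark_of("wrist",t)[:1]: print("LM",np.round(atz(C,q["centre"],0 if t=="holder" else .007)*1000,1))
    if not r: continue
    m=r[0]["region"]
    if t=="stylus":
        hsv=cv2.cvtColor(im,cv2.COLOR_RGB2HSV); m=m&(hsv[...,2]>60)
        print("fit handle",np.round(poly(C,m,[(.055,.125,.009)],.431,.299,range(-24,12,4)),4))
    else: 
        m=m.copy()
        for q in models.regions_of("wrist","stylus")[:1]: m|=q["region"]
        print("fit holder",np.round(poly(C,m,[(0,.006,.035),(.006,.05,.028),(.05,.125,.009)],.431,.299,range(-24,12,4)),4))
go([.43,.30,.25],82)
E
```

```text
holder [(0.72, [276.4, 121.5], np.int64(3220))]
fit holder [ 0.9468  0.431   0.305  -8.    ]
stylus [(0.86, [265.4, 107.9], np.int64(799))]
LM [432.7 305.8   7. ]
fit handle [0.8547 0.433  0.303  0.    ]
shift mm [ 81.5 -12.8   2.2] spin 0.1 | at [431.5 217.5 246.9] yaw 82.1 t 30.0
```

View pics/w7.png

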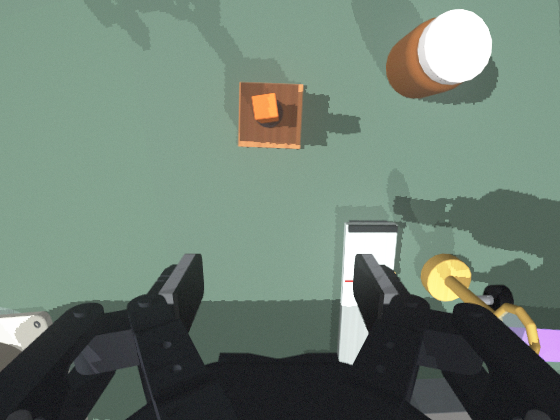

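```bash
python3 - <<'E'
from sty import *
C=cam("wrist"); im=cv2.imread("pics/w7.png"); hsv=cv2.cvtColor(im,cv2.COLOR_BGR2HSV)
m=cv2.inRange(hsv,(5,170,90),(20,255,255))>0; k=np.zeros_like(m); k[80:140,235:295]=m[80:140,235:295]
n,l,s,_=cv2.connectedComponentsWithStats(k.astype(np.uint8)); m=l==1+np.argmax(s[1:,4]); print(m.sum())
print(poly(C,m,[(.055,.125,.009)],.432,.304,range(-14,15,2),.006,.001))
c=max(cv2.findContours(((m)&(hsv[...,2]>215)).astype(np.uint8),0,1)[0],key=len)[:,0]
print(cv2.minAreaRect(np.array([atz(C,p,.125)[:2]*1000 for p in c],np.float32)))
go([.432,.304,.2],91)
E
```

```text
53
(np.float64(0.07670043415340087), np.float64(0.433), np.float64(0.298), -8)
((430.5110778808594, 294.5246887207031), (1.3936412334442139, 13.61295223236084), 87.56405639648438)
shift mm [ 82.6 -11.   52.4] spin -8.9 | at [431.5 217.5 246.9] yaw 82.1 t 30.0
```

Emit:
{"method": "jog_arm", "body": {
  "moves": [
    [[25,-3,5],-3],
    [[55,-7,12],-8],
    [[75,-10,25],-8.9],
    [[82.6,-11,40],-8.9],
    [[82.6,-11,52],-8.9],
    [[82.6,-11,52],-8.9],
    [[82.6,-11,52],-8.9]
  ]
}}

```text
clock: 30.7
eef_pos: [0.4315, 0.3042, 0.2003]
tool_rot: [0.7, 0.713, 0.023, -0.022]
ft_force: [-0.3, 0.2, 0.4]
grip_width: 0.0697
```

```bash
python3 - <<'E'
from sty import *
C=cam("wrist"); im=imaging.camera("wrist"); save(im,"w8.png")
go([.432,.3045,.098],91)
r=models.regions_of("wrist","stylus"); print([(round(q["confidence"],2),q["centre"],q["region"].sum()) for q in r[:2]])
if r: print("fit handle",np.round(poly(C,r[0]["region"],[(.055,.125,.009)],.432,.303,range(-12,15,2),.008,.002),4))
for q in models.landmark_of("wrist","holder")[:1]: print(np.round(atz(C,q["centre"],0)*1000,1))
C=cam("side"); im=imaging.camera("side")
r=models.regions_of("side","stylus"); 
if r: print("side fit",np.round(poly(C,r[0]["region"],[(.055,.125,.009)],.432,.303,range(-12,15,6),.008,.002),4))
E
```

```text
shift mm [ -6.5  -0.3 102.6] spin 0.1 | at [431.9 304.4 200.8] yaw 91.1 t 30.75
[(0.55, [276.7, 216.6], np.int64(1379))]
fit handle [0.8382 0.432  0.305  4.    ]
[431.6 302.8   0. ]
side fit [ 0.8532  0.432   0.309  12.    ]
```

Emit:
{"method": "jog_arm", "body": {
  "moves": [
    [[-2,0,20],0],
    [[-4,0,50],0],
    [[-6,0,80],-1],
    [[-6.5,0,97],-1],
    [[-6.5,0,102.5],-1],
    [[-6.5,0,102.5],-1]
  ]
}}

```text
clock: 31.55
eef_pos: [0.4317, 0.305, 0.0974]
tool_rot: [0.694, 0.72, 0.023, -0.022]
ft_force: [0.2, -0.3, 0.9]
grip_width: 0.0702
```

Emit:
{"method": "jog_arm", "body": {
  "moves": [
    [[0,0,0],0],
    [[0,0,0],0],
    [[0,0,0],0],
    [[0,0,0],0],
    [[0,0,0],0],
    [[0,0,0],0],
    [[0,0,0],0],
    [[0,0,0],0],
    [[0,0,0],0]
  ],
  "hand": 5
}}

```text
clock: 32.45
eef_pos: [0.4323, 0.3056, 0.0986]
tool_rot: [0.693, 0.72, 0.025, -0.021]
ft_force: [0.4, -1.3, 6.2]
grip_width: 0.0174
```

Emit:
{"method": "jog_arm", "body": {
  "moves": [
    [[0.5,0,-8],0],
    [[1.5,0,-22],0],
    [[2.8,0,-42],0],
    [[4.2,0,-65],0],
    [[5.4,0,-85],0],
    [[6.4,0,-100],0],
    [[6.4,0,-100],0],
    [[6.4,0,-100],0]
  ]
}}

```text
clock: 33.25
eef_pos: [0.4312, 0.305, 0.1975]
tool_rot: [0.694, 0.72, 0.024, -0.022]
ft_force: [0.3, -0.8, -1.0]
grip_width: 0.0173
```

```bash
python3 - <<'E'
from sty import *
o=monitor.get_obs(); print(o["grip_width"],o["ft_force"].round(2)); M=R.from_quat(o["tool_rot"]).as_matrix(); print(M.round(3).tolist(), o["joint_pos"].round(2))
go([.5935,-.1017,.19],91)
# tip location by side cam
C=cam("side"); save(imaging.camera("side"),"s5.png")
for q in models.landmark_of("side","stylus")[:1]:
    d=ray(C,q["centre"]); print(q["confidence"],"tip px",q["centre"],"pred tip px",proj(C,np.array(o["eef_pos"])-[0,0,.0916]))
r=models.regions_of("side","stylus")
if r:
    p=np.argwhere(r[0]["region"]); print("region rows/cols",p.min(0),p.max(0),r[0]["confidence"])
im=cv2.imread("pics/s5.png"); cv2.imwrite("pics/s5c.png",cv2.resize(im[200:400,230:400],None,fx=3,fy=3,interpolation=cv2.INTER_CUBIC))
E
```

```text
0.017325626667372748 [ 0.26 -0.77 -0.98]
[[-0.037, 0.999, 0.002], [0.997, 0.037, 0.064], [0.064, 0.004, -0.998]] [ 0.59  0.3  -0.06  1.18  0.05  2.12]
shift mm [-412.1  147.1  -18.3] spin 1.1 | at [431.2 305.  197.5] yaw 92.1 t 33.25
0.63 tip px [316.3, 321.4] pred tip px [316.31043788 321.9369638 ]
region rows/cols [270 309] [323 327] 0.78
```

View pics/s5c.png

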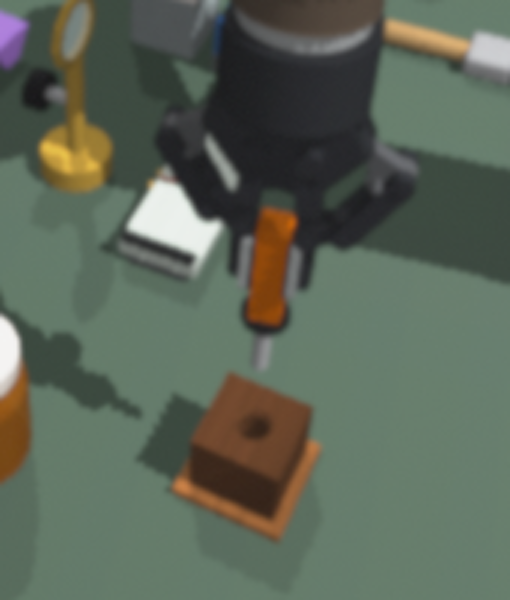

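Emit:
{"method": "jog_arm", "body": {
  "moves": [
    [[-6,2,-20],0],
    [[-28,10,-40],0],
    [[-65,23,-42],0],
    [[-108,38,-45],0],
    [[-152,54,-48],0],
    [[-196,70,-51],0],
    [[-240,86,-53],0],
    [[-284,101,-56],0],
    [[-325,116,-58],0],
    [[-360,128,-60],0],
    [[-385,137,-62],0],
    [[-402,143,-63],0]
  ]
}}

```text
clock: 34.6
eef_pos: [0.5891, -0.0968, 0.2338]
tool_rot: [0.694, 0.719, 0.023, -0.022]
ft_force: [0.1, -0.1, -0.3]
grip_width: 0.0171
```

Emit:
{"method": "jog_arm", "body": {
  "moves": [
    [[-6,3,0],0],
    [[-9,4,0],0],
    [[-9,4,0],0],
    [[-9,4,0],0]
  ]
}}

```text
clock: 35.0
eef_pos: [0.5931, -0.1023, 0.2348]
tool_rot: [0.693, 0.72, 0.024, -0.022]
ft_force: [0.5, 0.2, -0.8]
grip_width: 0.0177
```

```bash
python3 - <<'E'
from sty import *
o=monitor.get_obs(); print(o["grip_width"],o["joint_pos"].round(2))
go([.5935,-.1017,.19],92)
C=cam("wrist"); im=imaging.camera("wrist"); save(im,"w9.png")
print("pred button px",proj(C,[.5935,-.1017,.074]))
hsv=cv2.cvtColor(im,cv2.COLOR_RGB2HSV); r=cv2.inRange(hsv,(0,150,80),(8,255,255))|cv2.inRange(hsv,(172,150,80),(180,255,255))
x,y=np.round(proj(C,[.5935,-.1017,.074])).astype(int)
k=np.zeros_like(r); k[y-22:y+23,x-22:x+23]=r[y-22:y+23,x-22:x+23]; p=np.argwhere(k)[:,::-1]
print(len(p), p.mean(0) if len(p) else "", (p.min(0),p.max(0)) if len(p) else "")
if len(p): print("button",(atz(C,p.mean(0),.074)*1000).round(1))
for t,z in(("button_top",.074),("head",0),("carriage_top",.058)):
    for q in models.landmark_of("wrist",t)[:1]: print(t,round(q["confidence"],2),q["centre"],np.round(atz(C,q["centre"],z)*1000,1))
E
```

```text
0.01765860722164642 [-0.2   0.46  0.29  1.41  0.06  1.33]
shift mm [-2.3  0.3 44.7] spin 0.2 | at [ 593.1 -102.3  234.8] yaw 92.2 t 35.0
pred button px [277.774684   204.59905913]
0  
button_top 0.5 [276.4, 205.5] [ 592.3 -102.6   74. ]
head 0.65 [276.9, 193.6] [ 592.9 -104.6   -0. ]
carriage_top 0.7 [173.8, 186.2] [492.9 -90.7  58. ]
```

View pics/w9.png

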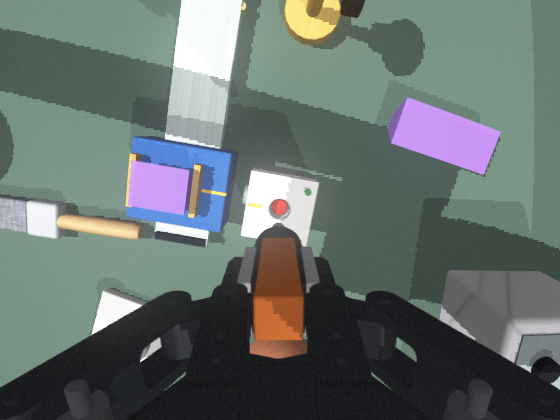

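```bash
python3 - <<'E'
from sty import *
C=cam("wrist"); im=cv2.imread("pics/w9.png")
print((atz(C,(280,208),.074)*1000).round(1),(atz(C,(279,209),.084)*1000).round(1))
c=im[190:228,260:300].astype(int); red=(c[...,2]>1.6*c[...,1])&(c[...,2]>90); p=np.argwhere(red)[:,::-1]+[260,190]; print(len(p),p.mean(0),(atz(C,p.mean(0),.074)*1000).round(1))
wt=cv2.cvtColor(im,cv2.COLOR_BGR2GRAY)[190:228,260:300]; d=(wt<150)&(wt>0)
# top face corners
for px in((256,168),(319,180),(242,237)): print((atz(C,px,.084)*1000).round(1))
S=cam("side"); T=cam("top"); 
for n,K in(("side",S),("top",T)):
    imaging.camera(n)
    for q in models.landmark_of(n,"stylus")[:1]: print(n,"stylus tip",q["confidence"],q["centre"],"pred",proj(K,[.5931,-.1023,.2348-.0916]))
    for q in models.landmark_of(n,"button_top")[:1]: print(n,"btn",q["confidence"],(atz(K,q["centre"],.074)*1000).round(1))
E
```

```text
[ 596.1 -105.2   74. ] [ 595.  -103.9   84. ]
179 [279.07821229 206.49162011] [ 595.2 -103.8   74. ]
[573.6 -68.2  84. ]
[629.  -76.6  84. ]
[ 562.4 -131.3   84. ]
side stylus tip 0.75 [291.2, 163.8] pred [290.12819387 164.93277327]
top stylus tip 0.58 [343.0, 218.6] pred [340.38893555 219.40199367]
top btn 0.47 [ 597.  -106.1   74. ]
```

```bash
python3 - <<'E'
from h import *
go([.5952,-.104,.178],92)
E
```

```text
shift mm [-4.5  1.5 56.8] spin 0.1 | at [ 593.4 -103.2  235. ] yaw 92.1 t 35.5
```

Emit:
{"method": "jog_arm", "body": {
  "moves": [
    [[-2,1,10],0],
    [[-3,1.5,30],0],
    [[-4.5,1.5,48],0],
    [[-4.5,1.5,56],0],
    [[-4.5,1.5,57],0],
    [[-4.5,1.5,57],0]
  ]
}}

```text
clock: 36.1
eef_pos: [0.5953, -0.1042, 0.1778]
tool_rot: [0.694, 0.72, 0.024, -0.022]
ft_force: [-0.2, -0.7, -1.7]
grip_width: 0.0172
```

```bash
python3 - <<'E'
from h import *
go([.5952,-.104,.172],92)
im=imaging.camera("side"); S=cam("side"); print(proj(S,[.5952,-.104,.084]))
save(cv2.resize(im[120:240,230:350],(600,600),interpolation=cv2.INTER_CUBIC),"s6.png")
E
```

```text
shift mm [-0.2 -0.2  5.8] spin 0.1 | at [ 595.3 -104.2  177.8] yaw 92.1 t 36.1
[288.70834372 184.14906169]
```

View pics/s6.png

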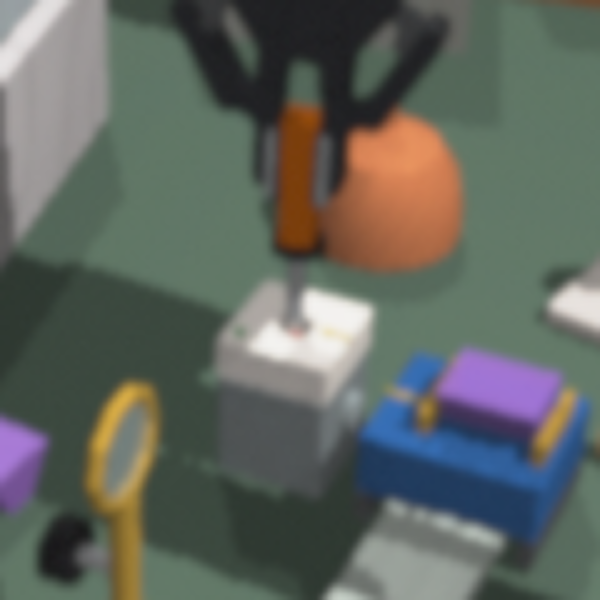

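The side picture shows the stylus tip (295,320) over the hole, with red just visible below it, and the carriage line level with the head's mark. Pressing now.

Emit:
{"method": "jog_arm", "body": {
  "moves": [
    [[-0.3,0,3],0],
    [[-0.6,0,6],0],
    [[-0.6,0,8],0],
    [[-0.6,0,8],0]
  ]
}}

```text
clock: 36.55
eef_pos: [0.595, -0.1041, 0.1694]
tool_rot: [0.694, 0.72, 0.024, -0.022]
ft_force: [-0.4, 0.3, -1.0]
grip_width: 0.0173
```

Emit:
{"method": "jog_arm", "body": {
  "moves": [
    [[-0.1,0,2],0],
    [[-0.2,0,4],0],
    [[-0.3,0,4],0]
  ]
}}

```text
clock: 36.85
eef_pos: [0.5953, -0.1042, 0.1656]
tool_rot: [0.693, 0.72, 0.024, -0.022]
ft_force: [-1.3, 0.3, -0.1]
grip_width: 0.0171
```

Emit:
{"method": "jog_arm", "body": {
  "moves": [
    [[-0.1,0,1.5],0],
    [[-0.2,0,3],0],
    [[-0.3,0,3],0]
  ]
}}

```text
clock: 37.15
eef_pos: [0.5954, -0.1043, 0.1629]
tool_rot: [0.693, 0.72, 0.024, -0.022]
ft_force: [0.6, -0.1, 1.6]
grip_width: 0.0177
```

Below the rim with no contact on it, and the force is now starting to rise on the button.

Emit:
{"method": "jog_arm", "body": {
  "moves": [
    [[-0.1,0,1],0],
    [[-0.1,0,2],0],
    [[-0.1,0,2],0]
  ]
}}

```text
clock: 37.45
eef_pos: [0.5954, -0.1043, 0.1609]
tool_rot: [0.694, 0.72, 0.024, -0.021]
ft_force: [-0.6, 0.5, 4.0]
grip_width: 0.0174
```

Emit:
{"method": "jog_arm", "body": {
  "moves": [
    [[0,0,1],0],
    [[-0.1,0,1.5],0],
    [[-0.1,0,1.5],0]
  ]
}}

```text
clock: 37.75
eef_pos: [0.5955, -0.1043, 0.1604]
tool_rot: [0.694, 0.72, 0.024, -0.021]
ft_force: [-1.9, 0.4, 7.8]
grip_width: 0.0174
```

Emit:
{"method": "jog_arm", "body": {
  "moves": [
    [[0,0,1],0],
    [[-0.1,0,1.5],0],
    [[-0.1,0,1.5],0]
  ]
}}

```text
clock: 38.05
eef_pos: [0.5956, -0.1043, 0.1603]
tool_rot: [0.694, 0.72, 0.025, -0.021]
ft_force: [-3.5, 1.2, 13.3]
grip_width: 0.0172
```

Emit:
{"method": "jog_arm", "body": {
  "moves": [
    [[0.3,0,-5],0],
    [[1,0,-15],0],
    [[2.5,0,-40],0],
    [[4,0,-65],0],
    [[5,0,-78],0],
    [[5,0,-80],0],
    [[5,0,-80],0]
  ]
}}

```text
clock: 38.75
eef_pos: [0.5949, -0.1046, 0.2375]
tool_rot: [0.694, 0.72, 0.024, -0.022]
ft_force: [0.5, 0.7, -0.1]
grip_width: 0.0173
```

```bash
python3 - <<'E'
from h import *
print(monitor.get_obs()["tool_rot"].round(3)); go([.4316,.305,.215],92)
E
```

```text
[ 0.694  0.72   0.024 -0.022]
shift mm [ 413.1 -148.2   48.5] spin 0.1 | at [ 594.9 -104.6  237.5] yaw 92.1 t 38.75
```

Emit:
{"method": "jog_arm", "body": {
  "moves": [
    [[10,-4,1],0],
    [[35,-12,2],0],
    [[75,-27,5],0],
    [[120,-43,8],0],
    [[165,-59,10],0],
    [[210,-75,13],0],
    [[255,-91,16],0],
    [[300,-107,19],0],
    [[340,-122,22],0],
    [[372,-133,24],0],
    [[395,-142,26],0],
    [[408,-146,34],0]
  ]
}}

```text
clock: 39.95
eef_pos: [0.4322, 0.3012, 0.2289]
tool_rot: [0.692, 0.721, 0.024, -0.022]
ft_force: [0.3, -0.6, 1.4]
grip_width: 0.0175
```

Emit:
{"method": "jog_arm", "body": {
  "moves": [
    [[4,-2,8],0],
    [[5,-2,14],0],
    [[5,-2,14],0],
    [[5,-2,14],0],
    [[5,-2,14],0]
  ]
}}

```text
clock: 40.45
eef_pos: [0.4325, 0.3042, 0.216]
tool_rot: [0.694, 0.719, 0.024, -0.022]
ft_force: [0.1, -0.5, 0.4]
grip_width: 0.0175
```

```bash
python3 - <<'E'
from h import *
go([.4316,.305,.145],92)
o=np.array(monitor.get_obs()["eef_pos"]); 
for n in("side","top"):
    K=cam(n); im=imaging.camera(n); save(im,n+"7.png")
    for q in models.landmark_of(n,"stylus")[:1]: print(n,"tip",q["confidence"],q["centre"],"pred",proj(K,o-[0,0,.0916]).round(1))
    for q in models.landmark_of(n,"holder")[:1]: print(n,"holder",q["confidence"],(atz(K,q["centre"],0)*1000).round(1))
S=cam("side"); print("pred hole px",proj(S,[.4316,.305,.05]), "hole seen earlier", (atz(S,(230+256/3,200+427/3),.05)*1000).round(1))
im=cv2.imread("pics/side7.png"); cv2.imwrite("pics/s7c.png",cv2.resize(im[260:390,260:380],None,fx=4.5,fy=4.5,interpolation=cv2.INTER_CUBIC))
E
```

```text
shift mm [-3.8 -1.2 70.9] spin 0.0 | at [432.5 304.2 216. ] yaw 92.0 t 40.45
side tip 0.66 [314.5, 313.9] pred [316.5 314.5]
side holder 0.6 [429.5 303.    0. ]
top tip 0.42 [153.9, 300.8] pred [153.8 298. ]
top holder 0.87 [432.1 302.5   0. ]
pred hole px [313.87044222 341.31830758] hole seen earlier [428.6 306.2  50. ]
```

Emit:
{"method": "jog_arm", "body": {
  "moves": [
    [[-1,-0.5,10],0],
    [[-2,-1.2,30],0],
    [[-3,-1.2,50],0],
    [[-3.8,-1.2,65],0],
    [[-3.8,-1.2,70],0],
    [[-3.8,-1.2,70],0],
    [[-3.8,-1.2,70],0]
  ]
}}

```text
clock: 41.45
eef_pos: [0.4312, 0.3059, 0.1462]
tool_rot: [0.693, 0.72, 0.024, -0.022]
ft_force: [-0.0, 0.2, 0.1]
grip_width: 0.0173
```

Emit:
{"method": "jog_arm", "body": {
  "moves": [
    [[-0.3,0,4],0],
    [[-0.5,0,8],0],
    [[-0.8,0,12],0],
    [[-0.8,0,12],0]
  ]
}}

```text
clock: 41.85
eef_pos: [0.4306, 0.3054, 0.1331]
tool_rot: [0.694, 0.72, 0.023, -0.022]
ft_force: [-0.9, -0.4, 0.3]
grip_width: 0.0175
```

Emit:
{"method": "jog_arm", "body": {
  "moves": [
    [[-0.4,0.3,6],0],
    [[-0.8,0.5,12],0],
    [[-1.2,0.5,18],0],
    [[-1.6,0.5,24],0],
    [[-2,0.5,30],0],
    [[-2.1,0.5,32],0],
    [[-2.1,0.5,32],0]
  ]
}}

```text
clock: 42.55
eef_pos: [0.4313, 0.3055, 0.1012]
tool_rot: [0.694, 0.72, 0.023, -0.022]
ft_force: [0.3, -0.2, 0.1]
grip_width: 0.0172
```

Emit:
{"method": "jog_arm", "body": {
  "moves": [
    [[0,0,1],0],
    [[-0.1,0,2],0],
    [[-0.2,0,2.5],0],
    [[-0.2,0,2.5],0]
  ]
}}

```text
clock: 42.95
eef_pos: [0.4317, 0.3056, 0.0993]
tool_rot: [0.694, 0.72, 0.024, -0.022]
ft_force: [-1.4, 0.3, 0.1]
grip_width: 0.0174
```

Emit:
{"method": "jog_arm", "body": {
  "moves": [
    [[0,0,0.5],0],
    [[-0.1,0,1],0],
    [[-0.1,0,1],0]
  ]
}}

```text
clock: 43.25
eef_pos: [0.4317, 0.3057, 0.0986]
tool_rot: [0.693, 0.72, 0.024, -0.022]
ft_force: [-0.9, 0.2, 2.6]
grip_width: 0.017
```

Emit:
{"method": "jog_arm", "body": {
  "moves": [
    [[0,0,0.5],0],
    [[-0.1,0,0.5],0]
  ]
}}

```text
clock: 43.45
eef_pos: [0.4317, 0.3057, 0.0985]
tool_rot: [0.693, 0.72, 0.024, -0.022]
ft_force: [-1.8, -1.0, 5.8]
grip_width: 0.017
```

Seated: the tool is at the same height as at pickup, with 5.8 N of contact. Releasing and retreating.

Emit:
{"method": "jog_arm", "body": {
  "moves": [
    [[0,0,0],0],
    [[0,0,0],0],
    [[0,0,0],0],
    [[0,0,0],0],
    [[0,0,0],0]
  ],
  "hand": 70
}}

```text
clock: 43.95
eef_pos: [0.4316, 0.3055, 0.0975]
tool_rot: [0.694, 0.72, 0.024, -0.022]
ft_force: [-0.3, 0.1, 0.4]
grip_width: 0.0701
```

Emit:
{"method": "jog_arm", "body": {
  "moves": [
    [[0.6,0,-10],0],
    [[2,0,-35],0],
    [[4,0,-70],0],
    [[6,0,-105],0],
    [[8,0,-135],0],
    [[-20,0,-148],0],
    [[-55,0,-150],0],
    [[-90,0,-152],0],
    [[-100,0,-152],0],
    [[-100,0,-152],0]
  ]
}}

```text
clock: 44.95
eef_pos: [0.4352, 0.195, 0.2436]
tool_rot: [0.694, 0.719, 0.024, -0.022]
ft_force: [1.1, -0.4, 1.5]
grip_width: 0.0704
```

```bash
python3 - <<'E'
from sty import *
from loupe import fit
o=monitor.get_obs(); print(o["clock"],o["ft_force"].round(1),o["eef_pos"].round(3))
C=cam("wrist"); imaging.camera("wrist"); r=models.regions_of("wrist","stylus")
if r:
  for z in(.0,.004,.01): print("stylus seated dz",z,np.round(poly(C,r[0]["region"],[(.055+z,.125+z,.009)],.432,.305,range(-6,10,3),.006,.002),3))
for n in("side","top"):
    C=cam(n); imaging.camera(n)
    for t,z in dict(carriage_top=.058,head=0,stylus=.007,holder=0,loupe=.012,burner_cover=0,jar=0,spare_prism=0,tile=0).items():
        for q in models.landmark_of(n,t)[:1]: print(n,t,round(q["confidence"],2),np.round(atz(C,q["centre"],z),3))
fit("side",.419,-.298,.012); fit("top",.419,-.298,.012)
E
```

```text
44.95 [ 1.1 -0.4  1.5] [0.435 0.195 0.244]
stylus seated dz 0.0 [0.874 0.432 0.303 0.   ]
stylus seated dz 0.004 [0.862 0.432 0.301 3.   ]
stylus seated dz 0.01 [ 0.876  0.432  0.301 -3.   ]
side head 0.56 [ 0.596 -0.094  0.   ]
side stylus 0.9 [0.431 0.306 0.007]
side holder 0.9 [0.435 0.298 0.   ]
side loupe 0.65 [ 0.419 -0.281  0.012]
side burner_cover 0.7 [ 0.598 -0.316  0.   ]
side jar 0.94 [0.6   0.336 0.   ]
side spare_prism 0.94 [ 0.771 -0.044  0.   ]
side tile 0.71 [ 0.418 -0.289  0.   ]
top carriage_top 0.63 [ 0.496 -0.09   0.058]
top head 0.62 [ 0.598 -0.104  0.   ]
top stylus 0.42 [ 0.608 -0.108  0.007]
top holder 0.64 [0.599 0.333 0.   ]
top loupe 0.93 [ 0.422 -0.3    0.012]
top burner_cover 0.86 [ 0.61  -0.342  0.   ]
top jar 0.84 [0.603 0.342 0.   ]
top spare_prism 0.72 [ 0.763 -0.023  0.   ]
side 0.67 fit [ 0.     0.431 -0.286]
top 0.91 fit [ 0.7323  0.4205 -0.295 ]
```

```bash
python3 -c "
from h import *
bot.job_done(); print(monitor.get_obs()['clock'])"
```

```text
the job is handed in; nothing more can be done
the job is handed in; nothing more can be done
```

The job is done and handed in at about 45 s of the 72 s allowed:

- **Loupe:** it was moved from the rail to the tile, set down with about 4 N of contact. A later picture shows it upright, near the tile's middle.
- **Carriage:** it is at the station across from the head. Its yellow line matched the head's mark to 0.2 mm but read 1.7 mm from the button centre. The push force also rose at the end, as the detent should make it.
- **Button:** it was pressed to a hard stop. The tool was at the height expected for the full 5 mm of travel, and the force was 13 N.
- **Stylus:** it is back in the holder. The collar touched down at the same tool height as at pickup (0.0985 m), with about 6 N before release.

**What went wrong**
- The last joint hit its range limit early, which left the tool tilted about 3.7° for the rest of the job. The tilt was almost entirely about the jaw axis, so the held parts should have stayed upright.
- On the first push a gripper knuckle caught the corner of the head, with a wrist force of about 20 N. I backed off, shifted 30 mm and pushed again.

**Last checks**
- The jar, burner cover and spare prism agreed with their starting places to within about 1–2 cm, the scatter between cameras.
- The final side-camera fit of the loupe failed. The top-camera fit put it on the tile but matched its outline less well (0.73).
- The wrist-camera fit could not tell how deep the stylus sits, so that rests on tool height and contact force. In the top view the network's readings for the stylus and holder were false.
- I had used up my picture views, so I did not look at the final scene myself.

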